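Put the cane away and draw the case's cover shut

TASK

Put the glass cane that lies on the table away in the front bay of the wooden cane case, with the two already there; set it down, do not drop it. Then draw the case's sliding cover fully shut over them, so that no grit gets at the glass; its knob sits back near or under the edge of the shelf. Do not disturb the jars on the shelf.

Things in the scene. Friction and masses are not known exactly. Their poses are not given: they have to be found in the camera images.
- cane: the glass cane that lies alone on the open table to the right of the case: a straight bar 170 mm long and 10 mm thick (square in section for contact), about 35 g. Origin at the middle of its underside; its y axis runs along its length, z up.
- case: light wooden slide-lid box fixed to the table, half under the shelf: 215 mm (x, away from the robot) x 230 mm (y) x 48 mm high. Origin at the centre of its underside, z up. Front and side walls 9 mm thick, 48 mm high; floor's upper face at z = 6 mm. A partition at x = 19 to 25 mm ends the front bay, which runs inside from x = -98.5 to 19 mm, is 212 mm wide in y and 32 mm deep below the cover.
- bay (a point): point on the floor of the case's front bay, at x = -67 mm, y = 0, z = +6 mm of the case: middle of the free strip of floor between the front wall and the stored canes; axes as the case.
- lid (a joint): how far the case's cover is open, m: 0 = fully shut, 0.135 = end of travel; it starts at 0.115 to 0.13. A 6 mm plywood panel (upper face 44 mm above the case's underside) in grooves along the case's x; it closes to -x, towards the robot. Its front edge is at x = -102.5 mm + joint value in the case's frame. It stays where it is left; about 2 N slides it.
- lid_knob (a point): grip point on the axis of the cover's round steel knob, 20 mm above the cover's upper face; axes as the case. Head 22 mm across, 12 to 29 mm above the cover, on a 15 mm stem; 35 mm behind the cover's front edge, mid-width. Open, it is near or under the shelf's front edge: no room for a tool pointing straight down; one leaning back towards the robot by about 40 degrees reaches it.
- riser: wooden bench shelf fixed on the table over the back half of the case: board 180 mm (x) x 360 mm (y), underside 210 mm and upper face 228 mm above the table, side panels 18 mm thick centred at y = +-166 mm. Origin on the table below the board's centre; the board's front edge is at x = -90 mm.
- stock_long: stored cane lying across the back half of the front bay, about x = -29 mm of the case: 200 mm long, 12 mm thick; origin at the middle of its underside, y along its length.
- stock_thin: second stored cane in the front bay, behind the first, about x = -12 mm of the case: 190 mm long, 9 mm thick; origin at the middle of its underside, y along its length.
- jar_tall: pigment jar with a black screw cap, 54 mm wide, 88 mm tall, standing on the shelf board; origin at the centre of its underside.
- jar_mid: pigment jar with a black screw cap, 54 mm wide, 82 mm tall, standing on the shelf board; origin at the centre of its underside.
- jar_short: pigment jar with a black screw cap, 54 mm wide, 76 mm tall, standing on the shelf board; origin at the centre of its underside.

How it is judged:
By the outcome, as a careful person would: the job done as asked, in the order asked, and still so for the second after the job is handed in, with the robot touching nothing.
It also fails if it takes over 58 s, if anything falls off the work surface, if the arm or the gripper's body presses on something with over 40 N, if the wrist force passes 120 N, or if a joint passes its speed limit or range.

ROBOT

A 6-joint arm with a two-finger parallel gripper is mounted at the origin on a cart in front of the work surface, level with it; the furniture and walls round the work are solid. World frame = base frame: x ahead of the robot, y to its left, z up, the work surface at z = 0. Lengths are in m, angles in rad, forces in N, time in s.
With the tool pointing down it reaches from about 0.325 to 0.9 m from the base axis. Payload 6.1 kg.
Tool frame: the origin (TCP) lies midway between the tips of the shut fingers; the grasp point (between the pads) lies 19 mm behind it; z points along the fingers, y is the direction in which the jaws open and shut (so a half turn about z gives the same grasp; the last joint's range is limited). The gripper opens to 87 mm and grips with 3 to 60 N. Pads are 19 mm wide; open, the fingers measure 117 mm over their backs; the gripper's body (75 mm by 190 mm) begins 51 mm behind the grasp point.
Start: joints at [-1.287, 0.22, 1.526, -0, 1.395, -0.126], TCP at [0.249, -0.573, 0.223] pointing down, gripper open.
Joint ranges: [-2.98, 2.98], [-0.91, 2.08], [0.09, 2.57], [-1.24, 4.39], [0.2, 2.65], [-2.68, 2.68]. Speed limits (rad/s): [2.57, 2.57, 3.01, 3.14, 3.14, 3.14].

INTERFACE

Orientations are given as a unit quaternion [x, y, z, w].
In Python, from workcell import telemetry, imaging, ctrl gives the robot as it stands.
- The arm moves only by the shell command python3 -m inch 'ROWS' [FORCE]. ROWS is JSON, a list of rows, each an object with "delta_pos": the shift along the tool's x, y, z in mm, a list of three; "twist": the turn about the tool's z in degrees; "jaw": the opening in per cent of the stroke, from 0 (shut) to 100 (fully open). In form: [{"delta_pos": [dx, dy, dz], "twist": twist, "jaw": jaw}, ...]. A call has 1 to 20 rows; each row shifts and turns the commanded pose from where the row before left it, along the tool's axes as they then stand; what a row does not reach is not made up. A row lasts 1/8 s, in which the tool goes at most 62.5 mm and 10.7 degrees, less where a joint would pass 70% of its speed; a pose out of reach is approached as far as the arm can. A call with a gripper value outside its range is refused whole. The fingers move at their own pace and stop on an object; FORCE is the grip in N (left out, the last holds). Time passes only in rows, so rows that do not move let the fingers close. It gives the time, the measured TCP pose, the force and the opening at its end, in the units of the state.
- telemetry.read_state(): the state, without advancing time (a new reading comes with each control period).
- imaging.get_image(name): name is "side" or "top" or "wrist"; returns a dict with "img" (420x560x3 uint8, red, green, blue), "range_z" (420x560 float32, m along the optical axis (not along the pixel's ray), 0 where there is no reading), "K" (3x3 intrinsics, pixels), "rvec" (rotation vector, rad) and "tvec" (3), from world to camera coordinates, as OpenCV has them; the wrist camera has in their place "T_tool_cam" (4x4, takes a point from camera to tool coordinates, whose origin is the TCP and whose axes are the flange's). Camera axes: x right, y down, z forward; pixel columns grow to the right and rows downward; lengths in m; the calibration is good to about 2 mm. A picture is of the moment at which its call begins: read the wrist's pose just before it.
- ctrl.close_job(): hands the job in, once; it reports no verdict.
The state is a dict: "clock": time; "joint_positions": joint angles; "dq": joint speeds; "joint_torque": joint torques, N m; "tcp_pos": TCP position; "orientation": TCP orientation; "wrist_force": force on the tool from outside, world axes, zero at the start; "wrist_torque": the same for the moment, N m; "finger_gap": finger opening in m.
Only numpy, scipy, OpenCV 4.12 (cv2) and the standard library are available. Lean on these libraries where they do the work, as an engineer would, in place of code of your own. Each camera call takes 0.05 s, during which the arm holds its last target.

## Working session

There is one attempt and no reset: what is moved stays moved. The work goes in short steps, Python scripts to look and compute and a shell command to move; the robot and the scene stay as the last step left them, time stands still between calls to the robot, and variables do not carry over. Pictures are saved under pics/ and viewed, and the job is handed in when it is done.

```bash
ls; mkdir -p pics; python3 - <<'E'
from workcell import telemetry, imaging, ctrl
import cv2,numpy as np
print(telemetry.read_state())
for n in ["side","top","wrist"]:
    d=imaging.get_image(n); cv2.imwrite(f"pics/{n}0.png",d["img"][:,:,::-1]); np.savez(f"{n}0.npz",**d)
    print(n,{k:np.round(v,4).tolist() for k,v in d.items() if k not in("img","range_z")})
E
```

```text
pics
{'clock': 0.0, 'joint_positions': array([-1.28708311e+00,  2.21242362e-01,  1.52764023e+00, -5.77439704e-06,
        1.39469163e+00, -1.26079049e-01]), 'dq': array([ 8.38526477e-04,  9.53455795e-04,  6.00040861e-04,  9.66338938e-04,
        6.14976465e-04, -6.07884409e-05]), 'joint_torque': array([ 1.57661992e-05, -4.94609928e+01, -3.87375855e+01,  7.02588866e-02,
        5.70663123e-02, -1.47842502e-04]), 'tcp_pos': array([ 0.24883943, -0.57263538,  0.22141179]), 'orientation': array([ 9.79081539e-01,  2.03465865e-01, -8.08432286e-05, -9.87486039e-04]), 'wrist_force': array([-0.55524433, -0.61589531, -0.51268844]), 'wrist_torque': array([0.03852689, 0.00598739, 0.00155066]), 'finger_gap': 0.08705616774449484}
side {'K': [[381.8041, 0.0, 285.515], [0.0, 381.8041, 206.7666], [0.0, 0.0, 1.0]], 'rvec': [2.0212, -0.1439, 0.0819], 'tvec': [-0.6038, 0.1636, 0.9136]}
top {'K': [[464.8184, 0.0, 281.5588], [0.0, 464.8184, 209.4469], [0.0, 0.0, 1.0]], 'rvec': [2.1096, -2.1609, 0.1875], 'tvec': [0.0003, 0.5885, 1.1913]}
wrist {'K': [[296.4589, 0.0, 278.5274], [0.0, 296.4589, 211.0269], [0.0, 0.0, 1.0]], 'T_tool_cam': [[0.0002, -0.9528, -0.3036, 0.0828], [1.0, 0.0007, -0.0015, 0.0007], [0.0017, -0.3036, 0.9528, -0.1605], [0.0, 0.0, 0.0, 1.0]]}
```

View pics/side0.png

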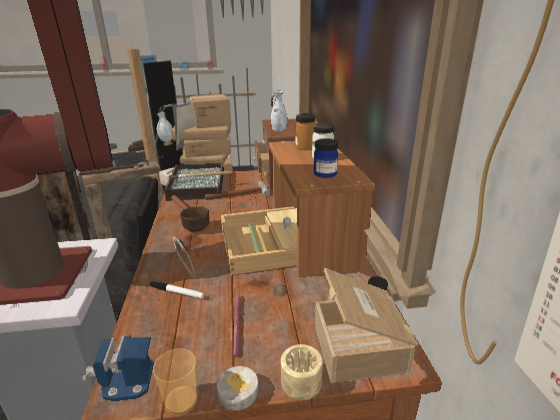

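View pics/top0.png

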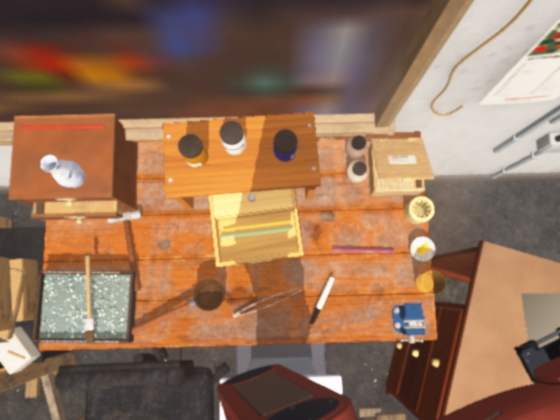

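View pics/wrist0.png

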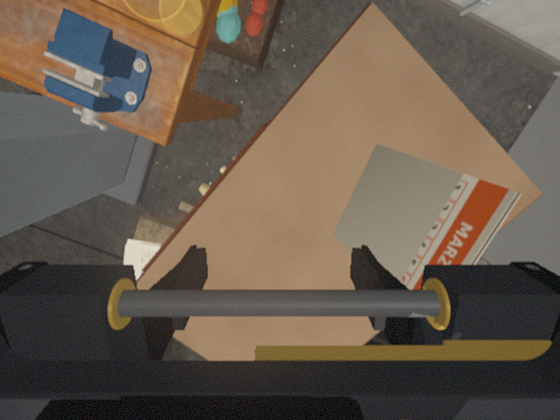

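```bash
cat > h.py <<'E'
import numpy as np,cv2
from scipy.spatial.transform import Rotation as R
def load(f): return dict(np.load(f))
def cam(d,tcp=None,q=None):
    # returns world-from-cam R,t
    if "rvec" in d:
        Rm=cv2.Rodrigues(d["rvec"])[0]; return Rm.T,-Rm.T@d["tvec"].ravel()
    T=d["T_tool_cam"];Rt=R.from_quat(q).as_matrix()
    return Rt@T[:3,:3],Rt@T[:3,3]+tcp
def plane(d,u,v,z,**k):
    Rc,c=cam(d,**k);r=Rc@np.linalg.inv(d["K"])@np.array([u,v,1.]);return c+r*(z-c[2])/r[2]
def cloud(d,**k):
    Rc,c=cam(d,**k);h,w=d["range_z"].shape;u,v=np.meshgrid(np.arange(w),np.arange(h))
    K=d["K"];Z=d["range_z"];P=np.stack([(u-K[0,2])/K[0,0]*Z,(v-K[1,2])/K[1,1]*Z,Z],-1)
    return P@Rc.T+c
def proj(d,p,**k):
    Rc,c=cam(d,**k);q=d["K"]@(Rc.T@(np.array(p)-c));return q[:2]/q[2]
E
python3 - <<'E'
from h import *
d=load("top0.npz");P=cloud(d)
im=d["img"];hsv=cv2.cvtColor(im,cv2.COLOR_RGB2HSV)
print("cane px",im[249,355:370:5],hsv[249,360])
m=(hsv[...,0]>160)&(hsv[...,0]<178)|((hsv[...,0]>125)&(hsv[...,0]<=160));m[:, :325]=0;m[:240]=0;m[258:]=0;m[:,400:]=0
v,u=np.nonzero(m);print(len(u),u.min(),u.max(),v.min(),v.max())
pts=np.stack([u,v],1).astype(np.float32)
r=cv2.minAreaRect(pts);print(r)
W=np.array([plane(d,a,b,0.008)[:2] for a,b in pts]);c=W.mean(0);s=np.linalg.svd(W-c)[2][0];t=(W-c)@s
print("cane c",c+s*(t.min()+t.max())/2,"len",np.ptp(t),"ang",np.degrees(np.arctan2(s[1],s[0])))
# heights
for nm,(a,b) in dict(table=(350,230),shelfmid=(260,180),lid=(230,205),shelf_front=(260,187),knob=(252,198),bay=(250,248)).items(): print(nm,P[b,a])
print("shelf edge scan"); 
for a in (190,230,270,300): print(a,[(b,np.round(P[b,a],3).tolist()) for b in range(184,198)][::2])
big=cv2.resize(im[170:280,180:330],None,fx=5,fy=5,interpolation=cv2.INTER_CUBIC);cv2.imwrite("pics/topz.png",big[:,:,::-1])
d=load("side0.npz");big=cv2.resize(d["img"][190:280,200:330],None,fx=6,fy=6,interpolation=cv2.INTER_CUBIC);cv2.imwrite("pics/sidez.png",big[:,:,::-1])
E
```

```text
cane px [[189 101 117]
 [183  99 113]
 [182  98 107]] [175 117 183]
133 333 393 248 252
((363.0153503417969, 249.59494018554688), (60.03274154663086, 2.997866153717041), 2.1610794067382812)
cane c [ 0.4787049  -0.23317694] len 0.16343439635575768 ang 86.56246391347838
table [ 0.53496175 -0.20183312 -0.00098252]
shelfmid [0.62896271 0.03576246 0.22360708]
lid [0.60440759 0.12416245 0.04576554]
shelf_front [0.61131301 0.03585157 0.228385  ]
knob [0.61677045 0.06336693 0.07292599]
bay [0.49117371 0.07444488 0.00657692]
shelf edge scan
190 [(184, [0.623, 0.198, 0.224]), (186, [0.618, 0.197, 0.228]), (188, [0.613, 0.197, 0.229]), (190, [0.608, 0.197, 0.227]), (192, [0.604, 0.197, 0.226]), (194, [0.598, 0.196, 0.23]), (196, [0.597, 0.199, 0.216])]
230 [(184, [0.619, 0.104, 0.231]), (186, [0.615, 0.105, 0.228]), (188, [0.611, 0.105, 0.225]), (190, [0.606, 0.105, 0.227]), (192, [0.602, 0.105, 0.227]), (194, [0.634, 0.124, 0.046]), (196, [0.629, 0.124, 0.045])]
270 [(184, [0.618, 0.013, 0.227]), (186, [0.613, 0.013, 0.23]), (188, [0.609, 0.013, 0.225]), (190, [0.607, 0.013, 0.214]), (192, [0.638, 0.016, 0.045]), (194, [0.632, 0.016, 0.044]), (196, [0.627, 0.016, 0.043])]
300 [(184, [0.615, -0.056, 0.232]), (186, [0.612, -0.056, 0.227]), (188, [0.657, -0.067, -0.002]), (190, [0.651, -0.067, -0.002]), (192, [0.645, -0.067, 0.001]), (194, [0.64, -0.067, -0.003]), (196, [0.379, -0.004, 1.274])]
```

View pics/topz.png

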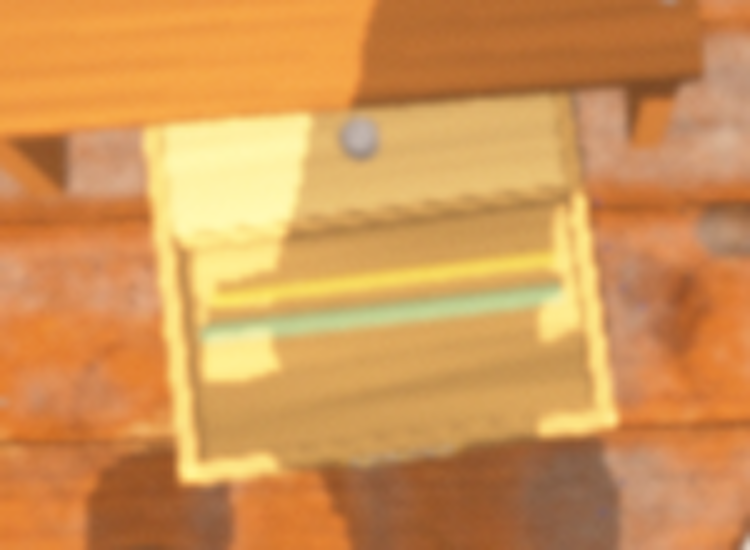

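View pics/sidez.png

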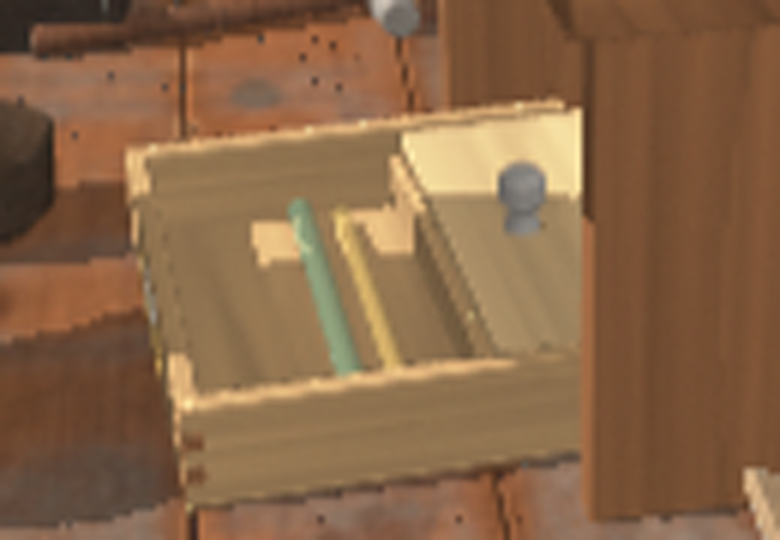

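```bash
python3 - <<'E'
from h import *
d=load("top0.npz");P=cloud(d)
sub=np.zeros(P.shape[:2],bool);sub[185:275,195:320]=1
m=sub&(abs(P[...,2]-0.048)<.008)
Q=P[m];print(len(Q),Q.min(0),Q.max(0))
cv2.imwrite("pics/rim.png",cv2.resize((m*255).astype(np.uint8)[180:280,190:330],None,fx=5,fy=5,interpolation=0))
# shelf board
m=(abs(P[...,2]-0.228)<.006);m[:110]=0;m[200:]=0;m[:,:160]=0;m[:,325:]=0
Q=P[m][:,:2].astype(np.float32);r=cv2.minAreaRect(Q*1000);print("shelf",r)
# front edge of shelf
E=[]
for a in range(170,318,4):
    b=np.nonzero(m[:,a])[0]
    if len(b): p=plane(d,a,b.max()+.5,0.228);E.append(p[:2])
E=np.array(E);f=np.polyfit(E[:,1],E[:,0],1);res=E[:,0]-np.polyval(f,E[:,1]);k=abs(res)<.005;f=np.polyfit(E[k,1],E[k,0],1);print("edge x=",f,np.degrees(np.arctan(f[0])),k.mean())
# knob
K=P[192:206,244:260];kk=K[(K[...,2]>.06)&(K[...,2]<.09)];print("knob top",len(kk),kk.mean(0),kk.max(0),kk.min(0))
w=load("wrist0.npz");T=w["T_tool_cam"];Z=w["range_z"];print("wrist near",Z[Z>0].min())
w2=dict(w);PT=cloud(w,tcp=np.zeros(3),q=[0,0,0,1]);m=(Z>0)&(Z<0.24)
Q=PT[m];print(len(Q),Q.min(0),Q.max(0))
for zz in range(-150,10,10):
    s=Q[(Q[:,2]*1000>=zz)&(Q[:,2]*1000<zz+10)]
    if len(s):print(zz,len(s),np.round(s.min(0)*1000),np.round(s.max(0)*1000))
E
```

```text
2196 [ 0.44265366 -0.09680672  0.04000065] [0.6457791  0.18055394 0.05404399]
shelf ((693.1171264648438, 80.53086853027344), (181.81430053710938, 360.6382141113281), 3.3680264949798584)
edge x= [-0.06077137  0.6066901 ] -3.4776657509124447 1.0
knob top 52 [0.61917166 0.06519255 0.07065613] [0.62898157 0.07440122 0.07824246] [0.6103066  0.05546792 0.0607524 ]
wrist near 0.05760768
75169 [-0.01235364 -0.08673829 -0.11788882] [0.03821823 0.08706277 0.001936  ]
-120 15140 [  17.  -63. -118.] [  27.   64. -110.]
-110 18435 [  16.  -68. -110.] [  34.   69. -100.]
-100 16952 [  14.  -79. -100.] [ 38.  80. -90.]
-90 15292 [  5. -84. -90.] [ 38.  86. -80.]
-80 4273 [ -5. -87. -80.] [ 38.  87. -70.]
-70 973 [-12. -84. -70.] [ 36.  87. -60.]
-60 594 [-12. -48. -60.] [  6.  49. -50.]
-50 911 [-12. -57. -50.] [ 11.  58. -40.]
-40 681 [-11. -56. -40.] [ 11.  57. -30.]
-30 708 [ -6. -54. -30.] [ 11.  55. -20.]
-20 606 [-11. -52. -20.] [ 11.  53. -10.]
-10 533 [-11. -52. -10.] [10. 53. -0.]
0 71 [ -9. -52.   0.] [10. 53.  2.]
```

View pics/rim.png

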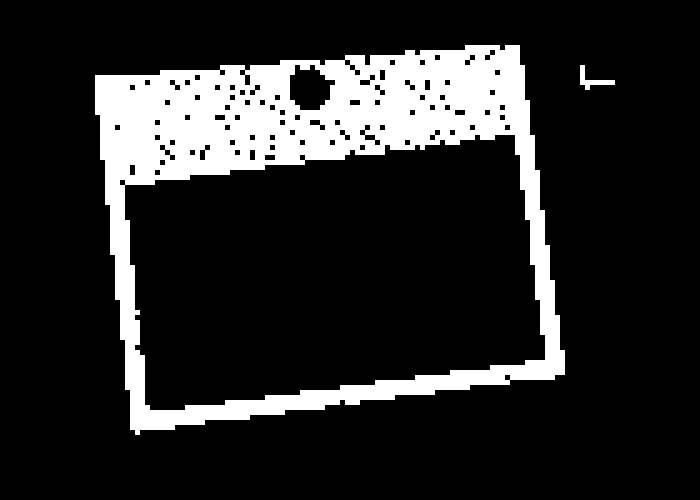

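```bash
python3 - <<'E'
from h import *
d=load("top0.npz");P=cloud(d)
sub=np.zeros(P.shape[:2],np.uint8);sub[185:275,195:305]=1
m=((abs(P[...,2]-0.048)<.008)&(sub>0)).astype(np.uint8)
def line(pts): 
    pts=np.array(pts);f=np.polyfit(pts[:,1],pts[:,0],1);r=pts[:,0]-np.polyval(f,pts[:,1]);k=abs(r)<.004;return np.polyfit(pts[k,1],pts[k,0],1)
F=[];
for u in range(222,298):
    b=np.nonzero(m[:,u])[0].max()
    F.append(plane(d,u,b+.5,0.048)[:2])
f=line(F);print("front x=f(y)",f,np.degrees(np.arctan(f[0])))
L=[];Rr=[];
for v in range(205,252):
    b=np.nonzero(m[v])[0]; L.append(plane(d,b.min()-.5,v,0.048)[1::-1]);Rr.append(plane(d,b.max()+.5,v,0.048)[1::-1])
l=line(L);r=line(Rr);print("left y=f(x)",l,"right",r,np.degrees(np.arctan([l[0],r[0]])))
E=[]
for u in range(225,290):
    c=np.nonzero(m[:,u]==0)[0]; c=c[(c>206)]  # find lid front edge: last one before gap
    col=m[196:250,u];z=np.nonzero(col==0)[0]
    z=[q for q in z if q+1<len(col) and col[q+1]==0 and col[min(q+4,len(col)-1)]==0]
    if z:E.append(plane(d,u,196+z[0]-.5,0.044)[:2])
e=line(E);print("lid front",e,np.degrees(np.arctan(e[0])))
th=np.mean([np.arctan(l[0]),np.arctan(r[0]),-np.arctan(f[0])])
ex=np.array([np.cos(th),np.sin(th)]);ey=np.array([-ex[1],ex[0]])
# intersections
def inter(f,l): # x=f0 y+f1, y=l0 x+l1
    y=(l[0]*f[1]+l[1])/(1-l[0]*f[0]);return np.array([f[0]*y+f[1],y])
A=inter(f,l);B=inter(f,r);print("corners",A,B,"width",np.linalg.norm(A-B))
O=(A+B)/2+ex*.1075
print("case O",O,"yaw",np.degrees(th))
p=inter(e,[np.tan(th),O[1]-np.tan(th)*O[0]]);print("lid front case x",(p-O)@ex*1000,"open",(p-O)@ex*1000+102.5)
k=np.array([0.6192,.0645]);print("knob in case",(k-O)@ex,(k-O)@ey,"bay",O-ex*.067, O-ex*.070)
fs=[-.0608,.6067]
s=inter(fs,[np.tan(th),O[1]-np.tan(th)*O[0]]);print("shelf edge on axis: case x",(s-O)@ex,s)
E
```

```text
front x=f(y) [-0.10919198  0.45990245] -6.2315515708331795
left y=f(x) [0.11040865 0.1126192 ] right [ 0.10801534 -0.11693261] [6.30043141 6.16492096]
lid front [-0.09464096  0.59257937] -5.406424268815352
corners [0.4422734  0.16145001] [ 0.46716067 -0.0664721 ] width 0.22927682279654177
case O [0.5615817  0.05915913] yaw 6.232301310680504
lid front case x 25.28842627225103 open 127.78842627225103
knob in case 0.05785757107832599 -0.0009457291218086085 bay [0.49497768 0.05188563] [0.49199541 0.05155995]
shelf edge on axis: case x 0.04149277628247449 [0.60282925 0.06366358]
```

```bash
python3 -m inch '[{"delta_pos":[38.5,-24.4,0],"twist":0,"jaw":100},{"delta_pos":[38.5,-24.4,0],"twist":0,"jaw":100},{"delta_pos":[38.5,-24.4,0],"twist":0,"jaw":100},{"delta_pos":[38.5,-24.4,0],"twist":0,"jaw":80},{"delta_pos":[38.5,-24.4,0],"twist":0,"jaw":60},{"delta_pos":[38.5,-24.4,0],"twist":0,"jaw":60},{"delta_pos":[38.5,-24.4,0],"twist":0,"jaw":60},{"delta_pos":[38.5,-24.4,0],"twist":0,"jaw":60},{"delta_pos":[38.5,-24.4,0],"twist":0,"jaw":60},{"delta_pos":[0,0,10],"twist":-9,"jaw":60},{"delta_pos":[0,0,10],"twist":-9,"jaw":60},{"delta_pos":[0,0,10],"twist":-9,"jaw":60},{"delta_pos":[0,0,10],"twist":-9,"jaw":60},{"delta_pos":[0,0,10],"twist":-9,"jaw":60},{"delta_pos":[0,0,10],"twist":-9,"jaw":60},{"delta_pos":[0,0,10],"twist":-9,"jaw":60},{"delta_pos":[0,0,0],"twist":0,"jaw":60}]' 20
cat > look.py <<'E'
import sys
from workcell import telemetry, imaging
from h import *
def look(n,tag):
    s=telemetry.read_state()
    d=imaging.get_image(n);cv2.imwrite(f"pics/{n}{tag}.png",d["img"][:,:,::-1])
    np.savez(f"{n}{tag}.npz",**d,tcp=s["tcp_pos"],q=s["orientation"]);return s,d
if __name__=="__main__":
    for n in sys.argv[2:]: s,d=look(n,sys.argv[1])
    print(s)
E
python3 look.py 1 wrist side
```

```text
clock: 2.28
tcp_pos: [0.4785, -0.2332, 0.1514]
orientation: [0.729, 0.685, -0.0, -0.001]
wrist_force: [1.0, 0.4, 0.6]
finger_gap: 0.0524
{'clock': 2.325, 'joint_positions': array([-6.01675767e-01,  6.39185180e-02,  1.83693982e+00,  2.82786421e-05,
        1.24196085e+00, -5.37049021e-01]), 'dq': array([-0.00226254, -0.0099835 , -0.01374431,  0.00047815,  0.00238042,
        0.01276465]), 'joint_torque': array([-4.81039606e-03, -3.92278433e+01, -3.60734689e+01,  3.71822796e-02,
        6.76075509e-02, -3.04293092e-01]), 'tcp_pos': array([ 0.47896723, -0.23350422,  0.15211567]), 'orientation': array([ 7.29585669e-01,  6.83889154e-01, -1.18391903e-04, -6.01881184e-04]), 'wrist_force': array([-0.38569009,  0.19236833,  0.18213867]), 'wrist_torque': array([-0.00405417, -0.10873423,  0.02958382]), 'finger_gap': 0.05224672177932917}
```

View pics/wrist1.png

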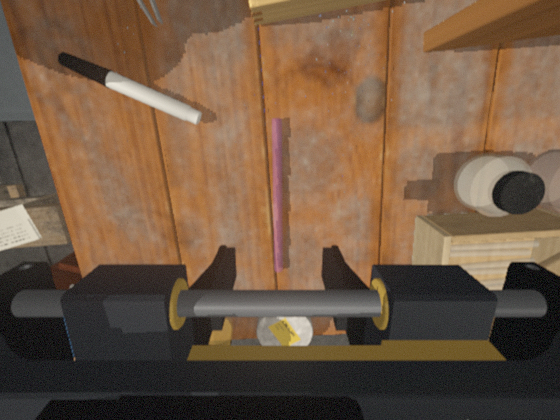

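View pics/side1.png

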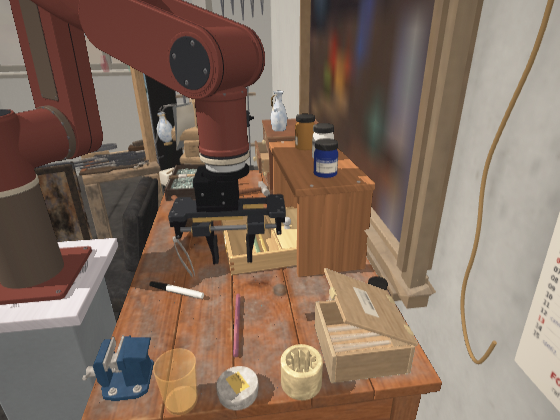

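```bash
python3 - <<'E'
from h import *
d=load("wrist1.npz");k=dict(tcp=d["tcp"],q=d["q"])
hsv=cv2.cvtColor(d["img"],cv2.COLOR_RGB2HSV)
m=(hsv[...,0]>125)&(hsv[...,0]<178)&(hsv[...,1]>60);m[:, :262]=0;m[:,295:]=0;m[:110]=0;m[285:]=0
v,u=np.nonzero(m);print(len(u),u.min(),u.max(),v.min(),v.max())
W=np.array([plane(d,a,b,0.008,**k)[:2] for a,b in zip(u,v)]);c=W.mean(0);s=np.linalg.svd(W-c,full_matrices=False)[2][0];t=(W-c)@s
print("cane c",c+s*(t.min()+t.max())/2,"len",np.ptp(t),"ang",np.degrees(np.arctan2(s[1],s[0])),"width",np.ptp((W-c)@[s[1],-s[0]]))
x=R.from_quat(d["q"]).as_matrix();print("tool x yaw",np.degrees(np.arctan2(x[1,0],x[0,0])),x.round(4))
P=cloud(d,**k);print(P[200,278],P[200,330])
E
```

```text
1034 264 281 110 270
cane c [ 0.47620097 -0.23030469] len 0.17380700147248507 ang -93.16819984245477 width 0.01641342560115019
tool x yaw 86.39990564880645 [[ 0.0628  0.998  -0.002 ]
 [ 0.998  -0.0628  0.0014]
 [ 0.0013 -0.0021 -1.    ]]
[ 0.47672431 -0.23391127  0.00859123] [ 0.5333775  -0.24027492 -0.00187995]
```

```bash
python3 -m inch '[{"delta_pos":[0,-2,25],"twist":0,"jaw":50},{"delta_pos":[0,0,25],"twist":0,"jaw":50},{"delta_pos":[0,0,25],"twist":0,"jaw":50},{"delta_pos":[0,0,25],"twist":0,"jaw":50},{"delta_pos":[0,0,25],"twist":0,"jaw":50},{"delta_pos":[0,0,13],"twist":0,"jaw":50},{"delta_pos":[0,0,9],"twist":0,"jaw":50},{"delta_pos":[0,0,0],"twist":0,"jaw":50}]' 20
python3 look.py 2 wrist
```

```text
clock: 3.38
tcp_pos: [0.4773, -0.2337, 0.0055]
orientation: [0.729, 0.685, -0.0, -0.0]
wrist_force: [-0.1, 0.1, 0.2]
finger_gap: 0.0437
{'clock': 3.375, 'joint_positions': array([-6.03696490e-01,  2.69011757e-01,  1.91899371e+00, -8.09688771e-06,
        9.53882794e-01, -5.41696169e-01]), 'dq': array([ 0.00019855, -0.01711079, -0.00860073, -0.00032103,  0.00756187,
       -0.00498961]), 'joint_torque': array([-4.01138118e-02, -4.28768241e+01, -3.01682103e+01,  3.49866191e-02,
       -3.51167307e-02,  1.03791239e-02]), 'tcp_pos': array([ 0.47732689, -0.2336804 ,  0.00551472]), 'orientation': array([ 7.28682341e-01,  6.84851827e-01, -3.44290519e-05, -1.43775895e-04]), 'wrist_force': array([-0.12591803,  0.06111551,  0.23165932]), 'wrist_torque': array([ 0.01107496, -0.0791133 ,  0.01185688]), 'finger_gap': 0.04372829222225129}
```

View pics/wrist2.png

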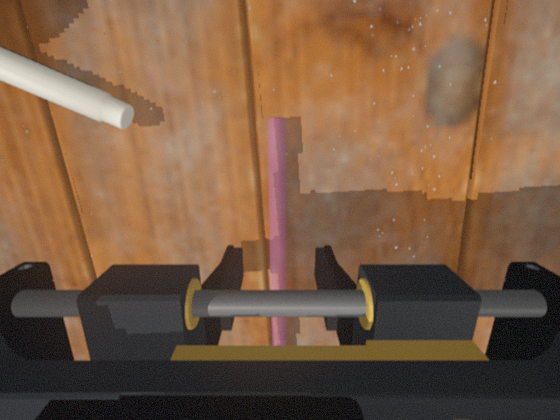

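```bash
python3 -m inch '[{"delta_pos":[0,0,2],"twist":0,"jaw":0},{"delta_pos":[0,0,0],"twist":0,"jaw":0},{"delta_pos":[0,0,0],"twist":0,"jaw":0},{"delta_pos":[0,0,0],"twist":0,"jaw":0},{"delta_pos":[0,0,0],"twist":0,"jaw":0},{"delta_pos":[0,0,-15],"twist":0,"jaw":0},{"delta_pos":[0,0,-35],"twist":0,"jaw":0},{"delta_pos":[0,0,-50],"twist":0,"jaw":0},{"delta_pos":[0,0,-50],"twist":0,"jaw":0},{"delta_pos":[0,0,0],"twist":0,"jaw":0}]' 20
python3 look.py 3 wrist side
```

```text
clock: 4.68
tcp_pos: [0.4805, -0.2357, 0.16]
orientation: [0.728, 0.685, 0.001, 0.005]
wrist_force: [-0.2, 0.5, 0.1]
finger_gap: 0.0095
{'clock': 4.725, 'joint_positions': array([-6.03608406e-01,  5.39624550e-02,  1.83763797e+00, -2.59197323e-05,
        1.24382238e+00, -5.42220811e-01]), 'dq': array([-0.00068961,  0.04587424,  0.0545233 ,  0.00206714, -0.01018406,
        0.00014354]), 'joint_torque': array([ 2.24236760e-02, -4.14540696e+01, -3.88176620e+01,  5.12488838e-02,
        9.86352330e-02,  1.32632791e-03]), 'tcp_pos': array([ 0.47893686, -0.23474162,  0.15701262]), 'orientation': array([7.28467814e-01, 6.85073082e-01, 6.38563511e-04, 3.01813095e-03]), 'wrist_force': array([-0.82549417,  0.25366881, -1.10460921]), 'wrist_torque': array([-0.02449228, -0.08346291, -0.03280724]), 'finger_gap': 0.009895291859924934}
```

View pics/wrist3.png

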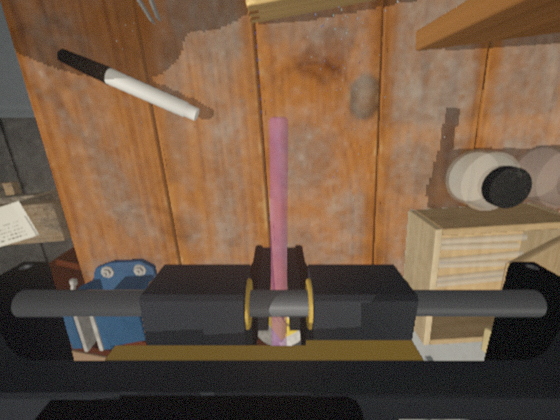

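View pics/side3.png

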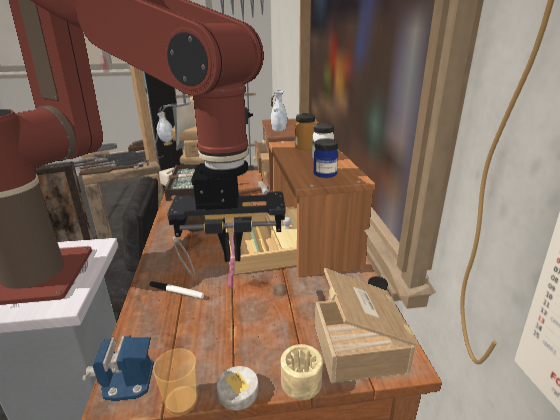

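```bash
python3 -m inch '[{"delta_pos":[30,0,0],"twist":0,"jaw":0},{"delta_pos":[42,0,0],"twist":0,"jaw":0},{"delta_pos":[42,0,0],"twist":0,"jaw":0},{"delta_pos":[42,0,0],"twist":0,"jaw":0},{"delta_pos":[42,0,0],"twist":-2,"jaw":0},{"delta_pos":[42,0,0],"twist":-4,"jaw":0},{"delta_pos":[32,4,0],"twist":-4,"jaw":0},{"delta_pos":[14,2,0],"twist":0,"jaw":0},{"delta_pos":[0,0,0],"twist":0,"jaw":0},{"delta_pos":[0,0,0],"twist":0,"jaw":0}]' 20
python3 look.py 4 wrist side
python3 - <<'E'
from h import *
O=np.array([.56158,.05916]);th=np.radians(6.23);ex=np.array([np.cos(th),np.sin(th)]);ey=np.array([-ex[1],ex[0]])
d=load("wrist4.npz");x=R.from_quat(d["q"]).as_matrix()
print("yaw",np.degrees(np.arctan2(x[1,0],x[0,0])),"tcp in case",(d["tcp"][:2]-O)@ex*1e3,(d["tcp"][:2]-O)@ey*1e3)
k=dict(tcp=d["tcp"],q=d["q"])
im=d["img"].copy()
for p in [(-107.5,115,48),(-107.5,0,48),(-98.5,106,48),(-98.5,0,48),(-29,60,18),(-29,100,18),(-67,106,6),(25,60,44)]:
    w=O+ex*p[0]/1e3+ey*p[1]/1e3;u=proj(d,[*w,p[2]/1e3],**k);cv2.circle(im,tuple(int(round(a)) for a in u),3,(0,0,255),-1)
cv2.imwrite("pics/w4o.png",im[:,:,::-1])
E
```

```text
clock: 6.02
tcp_pos: [0.4934, 0.0513, 0.1531]
orientation: [0.667, 0.745, -0.0, -0.0]
wrist_force: [0.7, -0.3, -0.3]
finger_gap: 0.0095
{'clock': 6.075, 'joint_positions': array([-5.55120164e-02, -2.74103755e-02,  1.92731447e+00, -4.33353720e-04,
        1.24220123e+00, -1.66700527e-01]), 'dq': array([-9.25612089e-04, -1.78239638e-03, -1.77181117e-03,  1.87313228e-03,
        4.43624920e-04, -4.15322018e-05]), 'joint_torque': array([ 3.59520921e-01, -3.53882039e+01, -3.67148352e+01,  8.29480402e-02,
        5.98229212e-02,  3.09234754e-03]), 'tcp_pos': array([0.49351211, 0.05115647, 0.15327972]), 'orientation': array([ 6.66671308e-01,  7.45351769e-01, -3.20226332e-04, -7.22014515e-05]), 'wrist_force': array([-0.26166018, -0.64389565,  0.05693081]), 'wrist_torque': array([ 0.03111306, -0.13177171, -0.01099684]), 'finger_gap': 0.00970822075651044}
yaw 96.39944813748924 tcp in case -68.62110950098135 -0.4345419650020454
```

View pics/w4o.png

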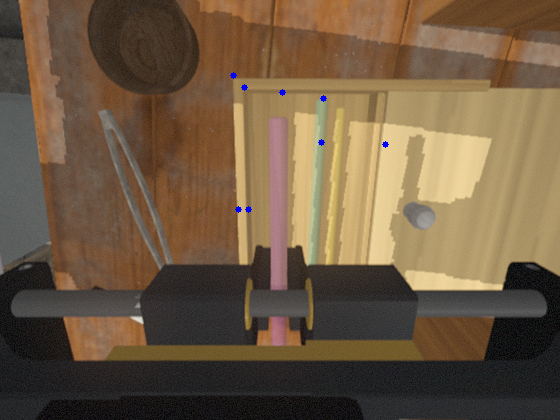

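View pics/side4.png

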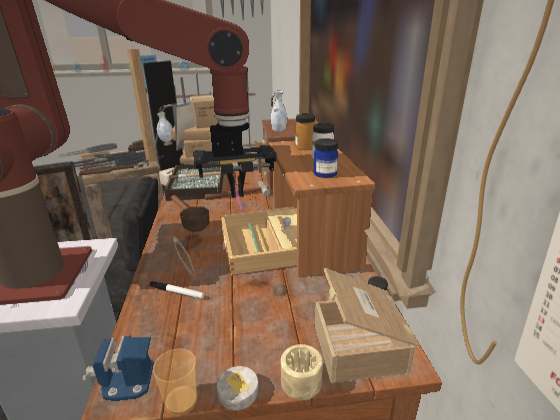

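```bash
python3 -m inch '[{"delta_pos":[-2,0,25],"twist":0,"jaw":0},{"delta_pos":[0,0,35],"twist":0,"jaw":0},{"delta_pos":[0,0,30],"twist":0,"jaw":0},{"delta_pos":[0,0,20],"twist":0,"jaw":0},{"delta_pos":[0,0,15],"twist":0,"jaw":0},{"delta_pos":[0,0,8],"twist":0,"jaw":0},{"delta_pos":[0,0,4],"twist":0,"jaw":0},{"delta_pos":[0,0,0],"twist":0,"jaw":0},{"delta_pos":[0,0,0],"twist":0,"jaw":0}]' 20
python3 look.py 5 wrist side
```

```text
clock: 7.25
tcp_pos: [0.4945, 0.0503, 0.0172]
orientation: [0.666, 0.746, 0.0, 0.0]
wrist_force: [0.3, 0.1, -1.3]
finger_gap: 0.0096
{'clock': 7.3, 'joint_positions': array([-5.74715972e-02,  1.74143177e-01,  2.00642710e+00, -2.55908314e-05,
        9.59782517e-01, -1.70731671e-01]), 'dq': array([ 0.0008879 ,  0.00107026,  0.00263306,  0.0003704 , -0.00019836,
        0.00299932]), 'joint_torque': array([-2.42583454e-02, -3.91153014e+01, -3.06779337e+01,  5.46994689e-02,
        5.04801236e-02, -5.67302186e-05]), 'tcp_pos': array([0.49442821, 0.05027589, 0.0171986 ]), 'orientation': array([6.65945569e-01, 7.46000077e-01, 3.77387703e-04, 4.91936610e-04]), 'wrist_force': array([-0.01509404,  0.18353689, -0.14711566]), 'wrist_torque': array([-0.00455291, -0.07567236, -0.02194573]), 'finger_gap': 0.009530423055934174}
```

View pics/wrist5.png

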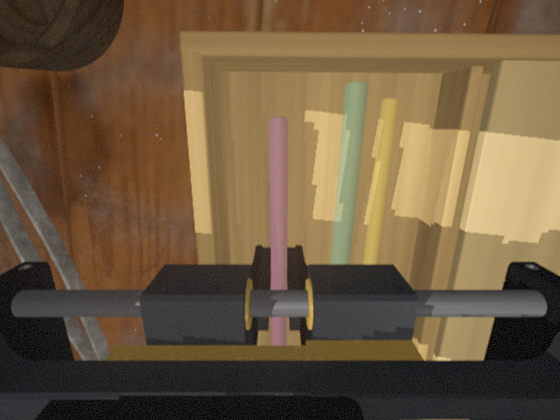

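```bash
python3 -m inch '[{"delta_pos":[0,0,4],"twist":0,"jaw":0},{"delta_pos":[0,0,2],"twist":0,"jaw":0},{"delta_pos":[0,0,1],"twist":0,"jaw":0},{"delta_pos":[0,0,0],"twist":0,"jaw":0},{"delta_pos":[0,0,0],"twist":0,"jaw":0}]' 20
```

```text
clock: 7.98
tcp_pos: [0.4938, 0.0503, 0.0097]
orientation: [0.666, 0.746, -0.0, -0.0]
wrist_force: [-2.2, -0.0, 3.8]
finger_gap: 0.0094
```

```bash
python3 -m inch '[{"delta_pos":[0,0,0],"twist":0,"jaw":14},{"delta_pos":[0,0,0],"twist":0,"jaw":18},{"delta_pos":[0,0,0],"twist":0,"jaw":19},{"delta_pos":[0,0,-2],"twist":0,"jaw":19},{"delta_pos":[0,0,-15],"twist":0,"jaw":19},{"delta_pos":[0,0,-30],"twist":0,"jaw":19},{"delta_pos":[0,0,-50],"twist":0,"jaw":19},{"delta_pos":[0,0,-50],"twist":0,"jaw":19},{"delta_pos":[0,0,0],"twist":0,"jaw":19}]' 20
python3 look.py 6 wrist side
```

```text
clock: 9.1
tcp_pos: [0.4977, 0.0501, 0.1628]
orientation: [0.666, 0.746, 0.003, 0.004]
wrist_force: [0.6, -0.6, 0.2]
finger_gap: 0.0163
{'clock': 9.15, 'joint_positions': array([-5.75593091e-02, -3.50822196e-02,  1.92144701e+00, -2.36068357e-05,
        1.24886820e+00, -1.70736669e-01]), 'dq': array([-0.00131914,  0.04704161,  0.05445249, -0.00195564, -0.01224988,
       -0.00132066]), 'joint_torque': array([ 1.78859022e-02, -3.69151461e+01, -3.87416410e+01,  7.42013636e-02,
        8.44663521e-02,  1.93122367e-03]), 'tcp_pos': array([0.49584046, 0.0501509 , 0.15999669]), 'orientation': array([0.66597589, 0.74596649, 0.00196897, 0.00249692]), 'wrist_force': array([-1.04052489, -0.14000418, -0.51305979]), 'wrist_torque': array([-0.00705031, -0.07079255, -0.0454137 ]), 'finger_gap': 0.01669635184193521}
```

View pics/wrist6.png

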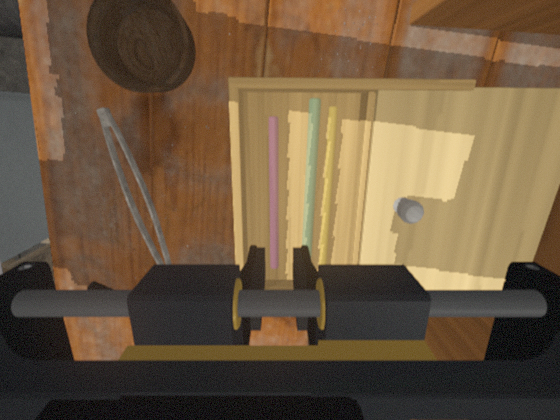

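View pics/side6.png

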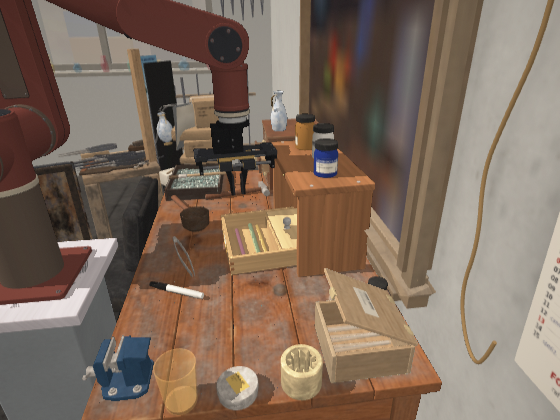

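```bash
python3 -m inch '[{"delta_pos":[0,0,-40],"twist":-8.2,"jaw":19},{"delta_pos":[0,0,-50],"twist":-8.2,"jaw":30},{"delta_pos":[0,0,-50],"twist":-8.2,"jaw":40},{"delta_pos":[0,0,-50],"twist":-8.2,"jaw":40},{"delta_pos":[0,0,-50],"twist":-8.2,"jaw":40},{"delta_pos":[0,0,-50],"twist":-8.2,"jaw":40},{"delta_pos":[0,0,-50],"twist":-8.2,"jaw":40},{"delta_pos":[0,0,-50],"twist":-8.2,"jaw":40},{"delta_pos":[0,0,-50],"twist":-8.2,"jaw":40},{"delta_pos":[0,0,-30],"twist":-8.2,"jaw":40}]' 20
cat > st.py <<'E'
from workcell import telemetry
from h import *
s=telemetry.read_state();x=R.from_quat(s["orientation"]).as_matrix()
print("j",np.round(s["joint_positions"],3),"tcp",np.round(s["tcp_pos"],4),"F",np.round(s["wrist_force"],1),"gap",round(s["finger_gap"],4),"t",s["clock"]);print("z",np.round(x[:,2],3),"x",np.round(x[:,0],3),"y",np.round(x[:,1],3))
E
python3 st.py
```

```text
clock: 10.45
tcp_pos: [0.494, 0.0502, 0.6277]
orientation: [0.011, 1.0, 0.0, -0.0]
wrist_force: [0.3, 0.2, -0.0]
finger_gap: 0.0348
j [-5.800e-02 -2.000e-03  1.011e+00  0.000e+00  2.133e+00 -1.607e+00] tcp [0.494  0.0502 0.6277] F [ 0.3  0.2 -0. ] gap 0.0348 t 10.45
z [-0.  0. -1.] x [-1.     0.022  0.   ] y [0.022 1.    0.   ]
```

```bash
python3 -m inch '[{"delta_pos":[0,0,-50],"twist":0,"jaw":40},{"delta_pos":[0,0,-50],"twist":0,"jaw":40},{"delta_pos":[0,0,-50],"twist":0,"jaw":40},{"delta_pos":[0,0,-50],"twist":0,"jaw":40},{"delta_pos":[0,0,-50],"twist":0,"jaw":40}]' 
python3 st.py
```

```text
clock: 11.08
tcp_pos: [0.4688, 0.046, 0.807]
orientation: [0.014, 1.0, 0.002, 0.003]
wrist_force: [0.9, -0.3, -1.0]
finger_gap: 0.0346
j [-0.074  0.393  0.097  0.011  2.645 -1.608] tcp [0.4688 0.046  0.807 ] F [ 0.9 -0.3 -1. ] gap 0.0346 t 11.075
z [ 0.006  0.005 -1.   ] x [-1.     0.027 -0.006] y [0.027 1.    0.005]
```

```bash
python3 -m inch '[{"delta_pos":[40,0,-30],"twist":0,"jaw":40},{"delta_pos":[40,0,-30],"twist":0,"jaw":40},{"delta_pos":[40,0,-30],"twist":0,"jaw":40}]' 
python3 st.py
```

```text
clock: 11.45
tcp_pos: [0.3931, 0.0582, 0.8678]
orientation: [0.014, 0.997, -0.006, 0.074]
wrist_force: [-0.4, 0.2, -0.0]
finger_gap: 0.0348
j [-0.045  0.257  0.088 -0.017  2.648 -1.604] tcp [0.3931 0.0582 0.8678] F [-0.4  0.2 -0. ] gap 0.0348 t 11.45
z [ 0.147 -0.015 -0.989] x [-0.989  0.026 -0.147] y [ 0.028  1.    -0.011]
```

```bash
python3 -m inch '[{"delta_pos":[40,0,10],"twist":0,"jaw":40},{"delta_pos":[40,0,10],"twist":0,"jaw":40}]' 
python3 st.py
```

```text
clock: 11.7
tcp_pos: [0.326, 0.0597, 0.8412]
orientation: [0.013, 0.997, -0.006, 0.073]
wrist_force: [0.2, -0.4, 1.0]
finger_gap: 0.0349
j [-0.051 -0.077  0.567 -0.012  2.504 -1.605] tcp [0.326  0.0597 0.8412] F [ 0.2 -0.4  1. ] gap 0.0349 t 11.7
z [ 0.146 -0.015 -0.989] x [-0.989  0.026 -0.147] y [ 0.028  1.    -0.011]
```

```bash
python3 -m inch '[{"delta_pos":[40,0,-25],"twist":0,"jaw":40},{"delta_pos":[40,0,-25],"twist":0,"jaw":40},{"delta_pos":[40,0,-25],"twist":0,"jaw":40}]' 
python3 st.py
```

```text
clock: 12.08
tcp_pos: [0.2002, 0.0655, 0.8785]
orientation: [0.014, 0.996, -0.008, 0.084]
wrist_force: [-0.5, 0.0, -0.2]
finger_gap: 0.0348
j [-0.049 -0.208  0.533 -0.021  2.648 -1.611] tcp [0.2002 0.0655 0.8785] F [-0.5  0.  -0.2] gap 0.0348 t 12.075
z [ 0.168 -0.018 -0.986] x [-0.985  0.026 -0.168] y [ 0.029  1.    -0.013]
```

```bash
python3 -m inch '[{"delta_pos":[10,0,-40],"twist":0,"jaw":40},{"delta_pos":[10,0,-40],"twist":0,"jaw":40},{"delta_pos":[10,0,-40],"twist":0,"jaw":40}]' 
python3 st.py
```

```text
clock: 12.45
tcp_pos: [0.1721, 0.078, 0.8978]
orientation: [0.014, 0.992, -0.014, 0.121]
wrist_force: [0.1, 0.4, -0.5]
finger_gap: 0.035
j [ 0.105 -0.218  0.47  -0.117  2.648 -1.548] tcp [0.1721 0.078  0.8978] F [ 0.1  0.4 -0.5] gap 0.035 t 12.45
z [ 0.24  -0.031 -0.97 ] x [-0.97   0.024 -0.241] y [ 0.031  0.999 -0.024]
```

```bash
python3 -m inch '[{"delta_pos":[-50,0,0],"twist":0,"jaw":40},{"delta_pos":[-50,0,0],"twist":0,"jaw":40},{"delta_pos":[0,0,-55],"twist":0,"jaw":40},{"delta_pos":[0,0,-55],"twist":0,"jaw":40},{"delta_pos":[20,0,-55],"twist":0,"jaw":40}]' 
python3 st.py
```

```text
clock: 13.08
tcp_pos: [0.2093, 0.0801, 0.9332]
orientation: [0.014, 0.985, -0.016, 0.172]
wrist_force: [-0.2, 0.0, -0.5]
finger_gap: 0.0349
j [ 0.139 -0.069  0.219 -0.174  2.648 -1.573] tcp [0.2093 0.0801 0.9332] F [-0.2  0.  -0.5] gap 0.0349 t 13.075
z [ 0.338 -0.036 -0.94 ] x [-0.941  0.021 -0.339] y [ 0.032  0.999 -0.027]
```

```bash
python3 -m inch '[{"delta_pos":[50,0,-30],"twist":0,"jaw":40},{"delta_pos":[50,0,-30],"twist":0,"jaw":40},{"delta_pos":[50,0,-30],"twist":0,"jaw":40}]' 
python3 st.py
```

```text
clock: 13.45
tcp_pos: [0.1067, 0.0876, 0.9242]
orientation: [0.014, 0.983, -0.01, 0.182]
wrist_force: [0.3, -0.7, -0.6]
finger_gap: 0.0344
j [ 0.795 -0.213  0.384 -0.613  2.648 -1.337] tcp [0.1067 0.0876 0.9242] F [ 0.3 -0.7 -0.6] gap 0.0344 t 13.45
z [ 0.357 -0.025 -0.934] x [-0.934  0.023 -0.358] y [ 0.031  0.999 -0.015]
```

```bash
python3 -m inch '[{"delta_pos":[-50,0,20],"twist":0,"jaw":40},{"delta_pos":[-50,0,20],"twist":0,"jaw":40},{"delta_pos":[-40,0,20],"twist":0,"jaw":40},{"delta_pos":[0,0,-60],"twist":0,"jaw":40},{"delta_pos":[0,0,-60],"twist":0,"jaw":40},{"delta_pos":[0,0,-60],"twist":0,"jaw":40}]' 
python3 st.py
```

```text
clock: 14.2
tcp_pos: [0.167, 0.0943, 0.9564]
orientation: [0.012, 0.975, -0.016, 0.219]
wrist_force: [-0.6, 0.5, 0.0]
finger_gap: 0.0349
j [ 0.576 -0.026  0.088 -0.591  2.648 -1.552] tcp [0.167  0.0943 0.9564] F [-0.6  0.5  0. ] gap 0.0349 t 14.2
z [ 0.427 -0.037 -0.903] x [-0.904  0.017 -0.428] y [ 0.031  0.999 -0.027]
```

```bash
python3 -m inch '[{"delta_pos":[-50,0,20],"twist":0,"jaw":40},{"delta_pos":[-50,0,10],"twist":0,"jaw":40},{"delta_pos":[-50,0,-10],"twist":0,"jaw":40},{"delta_pos":[20,0,-55],"twist":0,"jaw":40},{"delta_pos":[20,0,-55],"twist":0,"jaw":40},{"delta_pos":[20,0,-55],"twist":0,"jaw":40}]' 
python3 st.py
```

```text
clock: 14.95
tcp_pos: [0.1518, 0.0808, 0.9628]
orientation: [0.011, 0.972, -0.009, 0.233]
wrist_force: [-0.3, -0.2, -1.2]
finger_gap: 0.0347
j [ 0.523 -0.062  0.088 -0.547  2.648 -1.568] tcp [0.1518 0.0808 0.9628] F [-0.3 -0.2 -1.2] gap 0.0347 t 14.95
z [ 0.454 -0.023 -0.891] x [-0.891  0.018 -0.454] y [ 0.026  1.    -0.012]
```

```bash
python3 - <<'E'
from h import *
for f in ("side1","side3","side4"):
    d=load(f+".npz");P=cloud(d);Rt=R.from_quat(d["q"]).as_matrix();Q=(P-d["tcp"])@Rt
    m=(d["range_z"]>0)&(abs(Q[...,0])<.13)&(abs(Q[...,1])<.13)&(Q[...,2]<-.05)&(Q[...,2]>-.35)
    im=d["img"];Q=Q[m]
    print(f)
    for zz in range(-340,-50,20):
        s=Q[(Q[:,2]*1000>=zz)&(Q[:,2]*1000<zz+20)]*1000
        if len(s):print(zz,len(s),np.round(np.percentile(s[:,:2],[3,97],axis=0)).tolist())
E
```

```text
side1
-340 1886 [[-71.0, -109.0], [18.0, 61.0]]
-320 1226 [[-67.0, -69.0], [26.0, 53.0]]
-300 680 [[-46.0, -31.0], [-11.0, 38.0]]
-280 711 [[-38.0, -32.0], [-6.0, 38.0]]
-260 709 [[-38.0, -32.0], [8.0, 42.0]]
-240 625 [[-38.0, -32.0], [-10.0, 37.0]]
-220 674 [[-40.0, -33.0], [-8.0, 38.0]]
-200 431 [[-39.0, -28.0], [-6.0, 33.0]]
-180 743 [[-38.0, -46.0], [15.0, 35.0]]
-160 365 [[-24.0, -46.0], [-10.0, 17.0]]
-140 521 [[-25.0, -47.0], [16.0, 18.0]]
-120 1930 [[-37.0, -89.0], [29.0, 92.0]]
-100 1101 [[-39.0, -82.0], [18.0, 84.0]]
-80 187 [[-39.0, -83.0], [8.0, 85.0]]
-60 79 [[-12.0, -40.0], [4.0, 43.0]]
side3
-340 1922 [[-71.0, -110.0], [18.0, 62.0]]
-320 1262 [[-67.0, -69.0], [26.0, 54.0]]
-300 688 [[-48.0, -31.0], [-12.0, 38.0]]
-280 726 [[-38.0, -32.0], [-5.0, 39.0]]
-260 716 [[-38.0, -32.0], [9.0, 42.0]]
-240 639 [[-38.0, -32.0], [-11.0, 37.0]]
-220 674 [[-40.0, -34.0], [-9.0, 38.0]]
-200 438 [[-38.0, -28.0], [-9.0, 33.0]]
-180 740 [[-38.0, -47.0], [16.0, 35.0]]
-160 385 [[-24.0, -47.0], [-9.0, 17.0]]
-140 515 [[-25.0, -46.0], [3.0, 17.0]]
-120 1920 [[-37.0, -89.0], [29.0, 92.0]]
-100 1045 [[-39.0, -83.0], [-10.0, 86.0]]
-80 197 [[-39.0, -83.0], [15.0, 85.0]]
-60 79 [[-12.0, -19.0], [7.0, 22.0]]
side4
-340 778 [[-67.0, -110.0], [-41.0, 30.0]]
-320 423 [[-65.0, -63.0], [-21.0, 29.0]]
-300 332 [[-55.0, -35.0], [-10.0, 37.0]]
-280 336 [[-39.0, -35.0], [-10.0, 34.0]]
-260 334 [[-39.0, -34.0], [-9.0, 34.0]]
-240 319 [[-39.0, -34.0], [-10.0, 34.0]]
-220 326 [[-40.0, -36.0], [-9.0, 36.0]]
-200 241 [[-39.0, -31.0], [-7.0, 30.0]]
-180 358 [[-39.0, -48.0], [21.0, 32.0]]
-160 224 [[-24.0, -48.0], [-9.0, 16.0]]
-140 271 [[-26.0, -48.0], [-13.0, 16.0]]
-120 870 [[-38.0, -89.0], [27.0, 91.0]]
-100 561 [[-39.0, -82.0], [25.0, 85.0]]
-80 468 [[-124.0, -77.0], [84.0, 129.0]]
-60 50 [[-14.0, -18.0], [8.0, 66.0]]
```

```bash
python3 -m inch '[{"delta_pos":[0,0,25],"twist":0,"jaw":50},{"delta_pos":[0,0,35],"twist":0,"jaw":50},{"delta_pos":[0,0,40],"twist":0,"jaw":50},{"delta_pos":[0,0,50],"twist":0,"jaw":50},{"delta_pos":[0,0,50],"twist":0,"jaw":50},{"delta_pos":[0,0,50],"twist":0,"jaw":50},{"delta_pos":[0,0,50],"twist":0,"jaw":50},{"delta_pos":[0,0,50],"twist":0,"jaw":50},{"delta_pos":[0,0,50],"twist":0,"jaw":50},{"delta_pos":[0,0,50],"twist":0,"jaw":50},{"delta_pos":[0,0,50],"twist":0,"jaw":50},{"delta_pos":[0,0,0],"twist":0,"jaw":50}]' 30
python3 st.py
```

```text
clock: 16.45
tcp_pos: [0.3787, 0.0704, 0.5155]
orientation: [0.008, 0.973, -0.011, 0.229]
wrist_force: [-1.7, -0.3, 0.2]
finger_gap: 0.0434
j [ 0.003 -0.754  1.836 -0.028  1.598 -1.557] tcp [0.3787 0.0704 0.5155] F [-1.7 -0.3  0.2] gap 0.0434 t 16.45
z [ 0.446 -0.026 -0.895] x [-0.895  0.011 -0.446] y [ 0.022  1.    -0.018]
```

```bash
python3 -m inch '[{"delta_pos":[0,0,40],"twist":0,"jaw":50},{"delta_pos":[0,0,50],"twist":0,"jaw":50},{"delta_pos":[0,0,50],"twist":0,"jaw":50},{"delta_pos":[0,0,50],"twist":0,"jaw":50},{"delta_pos":[0,0,0],"twist":0,"jaw":50}]' 30
python3 look.py 7 wrist side >/dev/null;python3 st.py
python3 - <<'E'
from h import *
d=load("wrist7.npz");k=dict(tcp=d["tcp"],q=d["q"]);im=d["img"].copy()
u=proj(d,[.619,.0645,.064],**k);print(u);cv2.circle(im,tuple(int(a) for a in u),4,(0,0,255),1);cv2.imwrite("pics/w7o.png",im[:,:,::-1])
E
```

```text
clock: 17.08
tcp_pos: [0.4649, 0.0655, 0.3481]
orientation: [0.008, 0.973, -0.011, 0.23]
wrist_force: [0.4, 0.2, 0.1]
finger_gap: 0.0436
j [-0.013 -0.624  2.076 -0.021  1.218 -1.564] tcp [0.4661 0.0656 0.3527] F [ 0.  -0.7 -0. ] gap 0.0432 t 17.175
z [ 0.454 -0.026 -0.891] x [-0.891  0.011 -0.454] y [ 0.022  1.    -0.018]
[283.32168389 178.14435036]
```

View pics/w7o.png

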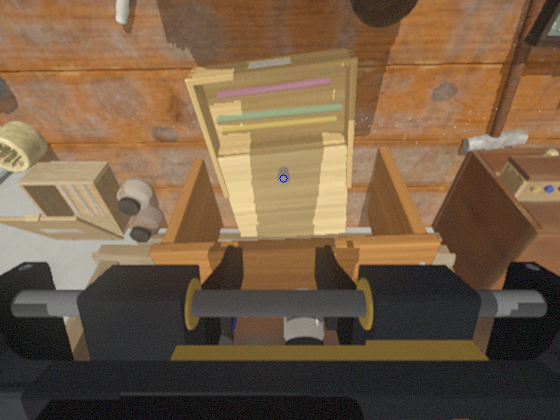

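View pics/side7.png

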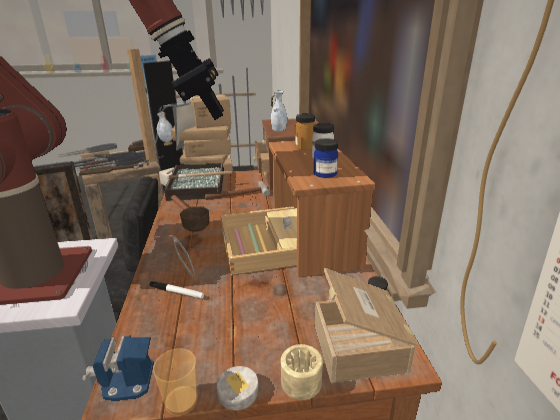

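```bash
python3 -m inch '[{"delta_pos":[-2,4,40],"twist":0,"jaw":60},{"delta_pos":[-2,3,50],"twist":0,"jaw":60},{"delta_pos":[0,0,50],"twist":0,"jaw":60},{"delta_pos":[0,0,50],"twist":0,"jaw":60},{"delta_pos":[0,0,40],"twist":0,"jaw":60},{"delta_pos":[0,0,0],"twist":0,"jaw":60}]' 30
python3 look.py 8 wrist side >/dev/null;python3 st.py
python3 - <<'E'
from h import *
d=load("wrist8.npz");k=dict(tcp=d["tcp"],q=d["q"]);im=d["img"].copy()
u=proj(d,[.619,.0645,.064],**k);print(u);cv2.circle(im,tuple(int(a) for a in u),4,(0,0,255),1);cv2.imwrite("pics/w8o.png",im[:,:,::-1])
E
```

```text
clock: 17.92
tcp_pos: [0.5733, 0.0663, 0.1449]
orientation: [0.009, 0.973, -0.011, 0.23]
wrist_force: [-0.0, -0.2, -0.1]
finger_gap: 0.0523
j [-0.008 -0.156  2.132 -0.035  0.695 -1.54 ] tcp [0.5746 0.0664 0.1483] F [-0.  -0.   1.1] gap 0.0525 t 18.025
z [ 0.453 -0.026 -0.891] x [-0.891  0.011 -0.454] y [ 0.022  1.    -0.018]
[279.92988163 220.79901402]
```

View pics/w8o.png

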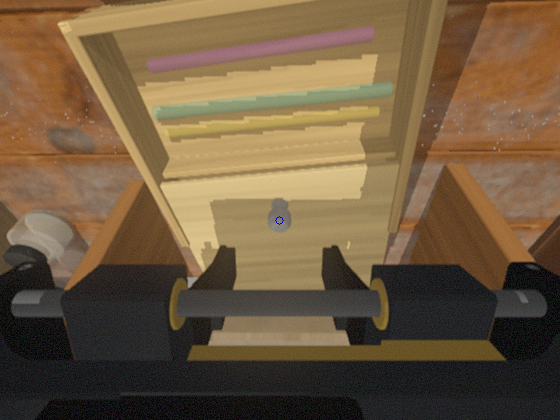

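View pics/side8.png

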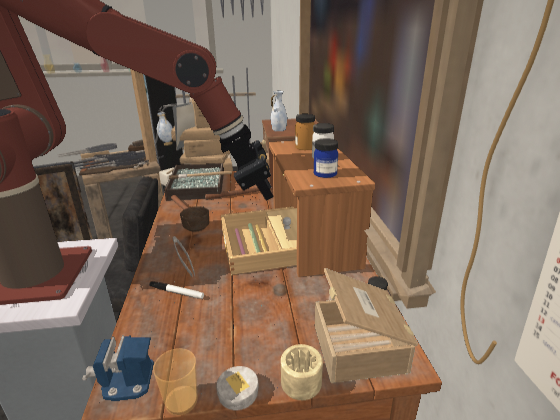

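```bash
python3 -m inch '[{"delta_pos":[-1,0,25],"twist":0,"jaw":60},{"delta_pos":[-1,0,30],"twist":0,"jaw":60},{"delta_pos":[0,0,25],"twist":0,"jaw":60},{"delta_pos":[0,0,15],"twist":0,"jaw":60},{"delta_pos":[0,0,7],"twist":0,"jaw":60},{"delta_pos":[0,0,0],"twist":0,"jaw":60},{"delta_pos":[0,0,0],"twist":0,"jaw":60}]' 30
python3 look.py 9 wrist side >/dev/null;python3 st.py
python3 - <<'E'
import cv2
im=cv2.imread("pics/side9.png");cv2.imwrite("pics/s9z.png",cv2.resize(im[150:280,190:350],None,fx=4,fy=4,interpolation=2))
E
```

```text
clock: 18.9
tcp_pos: [0.6211, 0.0637, 0.0563]
orientation: [0.009, 0.973, -0.011, 0.232]
wrist_force: [-0.7, -0.0, -0.0]
finger_gap: 0.0523
j [-0.013  0.117  2.068 -0.043  0.489 -1.533] tcp [0.6207 0.0636 0.0556] F [ 0.1 -0.7 -1.2] gap 0.052 t 19.0
z [ 0.451 -0.026 -0.892] x [-0.892  0.012 -0.451] y [ 0.022  1.    -0.018]
```

View pics/wrist9.png

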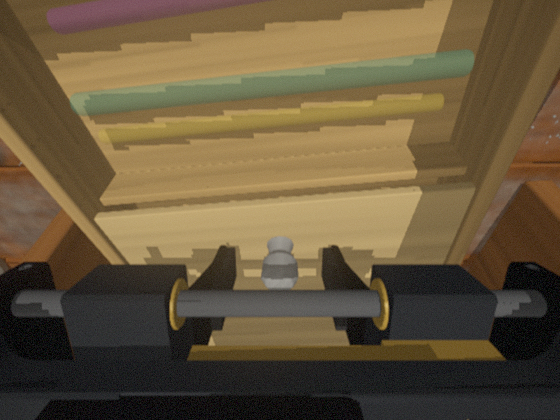

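View pics/s9z.png

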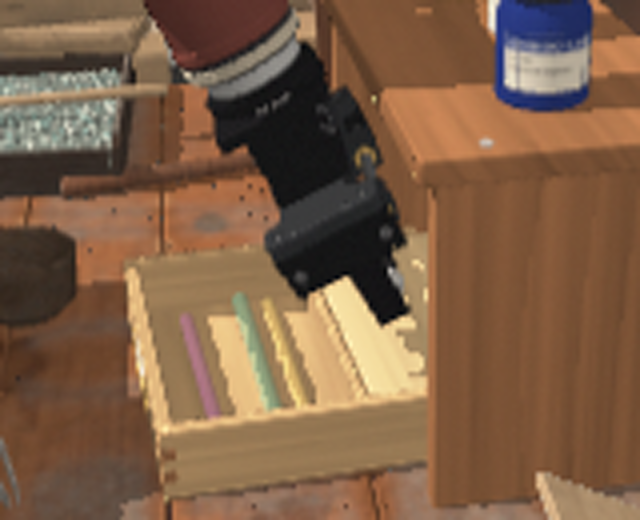

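```bash
python3 -m inch '[{"delta_pos":[0,0,0],"twist":0,"jaw":20},{"delta_pos":[0,0,0],"twist":0,"jaw":0},{"delta_pos":[0,0,0],"twist":0,"jaw":0},{"delta_pos":[0,0,0],"twist":0,"jaw":0},{"delta_pos":[0,0,0],"twist":0,"jaw":0}]' 25
python3 st.py
```

```text
clock: 19.62
tcp_pos: [0.6202, 0.064, 0.0543]
orientation: [0.009, 0.973, -0.011, 0.231]
wrist_force: [0.1, 4.3, -1.3]
finger_gap: 0.0203
j [-0.013  0.119  2.069 -0.042  0.488 -1.533] tcp [0.6202 0.064  0.0543] F [ 0.1  4.3 -1.3] gap 0.0203 t 19.625
z [ 0.449 -0.025 -0.893] x [-0.893  0.012 -0.45 ] y [ 0.022  1.    -0.017]
```

```bash
python3 -m inch '[{"delta_pos":[2.2,-0.3,-1.1],"twist":0,"jaw":0},{"delta_pos":[4.4,-0.7,-2.2],"twist":0,"jaw":0},{"delta_pos":[8.9,-1.3,-4.4],"twist":0,"jaw":0},{"delta_pos":[8.9,-1.3,-4.4],"twist":0,"jaw":0},{"delta_pos":[8.9,-1.3,-4.4],"twist":0,"jaw":0},{"delta_pos":[0,0,0],"twist":0,"jaw":0}]' 25
python3 look.py 10 side wrist >/dev/null; python3 st.py
python3 - <<'E'
import cv2
im=cv2.imread("pics/side10.png");cv2.imwrite("pics/s10z.png",cv2.resize(im[150:280,190:350],None,fx=4,fy=4,interpolation=2))
E
```

```text
clock: 20.38
tcp_pos: [0.5823, 0.06, 0.0543]
orientation: [0.009, 0.973, -0.011, 0.231]
wrist_force: [-2.0, 6.4, 1.7]
finger_gap: 0.0209
j [-0.023  0.031  2.163 -0.032  0.482 -1.551] tcp [0.5825 0.06   0.0543] F [-2.5  5.2  2.4] gap 0.0205 t 20.475
z [ 0.449 -0.025 -0.893] x [-0.893  0.012 -0.449] y [ 0.022  1.    -0.017]
```

View pics/s10z.png

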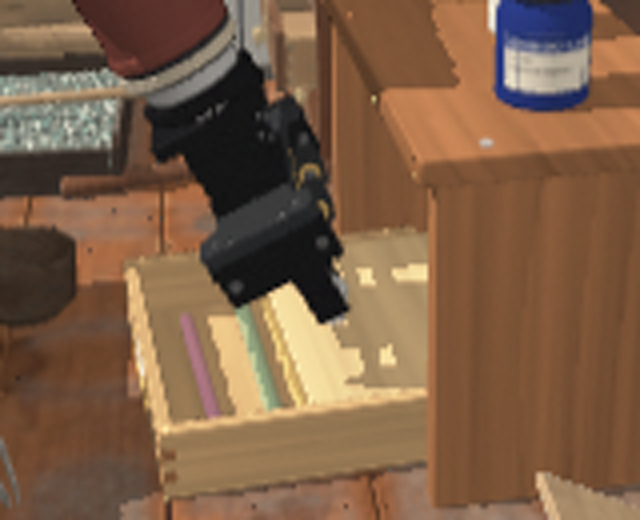

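```bash
python3 -m inch '[{"delta_pos":[8.9,-0.7,-4.4],"twist":0,"jaw":0},{"delta_pos":[8.9,-1.1,-4.4],"twist":0,"jaw":0},{"delta_pos":[8.9,-1.3,-4.4],"twist":0,"jaw":0},{"delta_pos":[8.9,-1.3,-4.4],"twist":0,"jaw":0},{"delta_pos":[8.9,-1.3,-4.4],"twist":0,"jaw":0},{"delta_pos":[8.9,-1.3,-4.4],"twist":0,"jaw":0},{"delta_pos":[8.9,-1.3,-4.4],"twist":0,"jaw":0},{"delta_pos":[8.9,-1.3,-4.4],"twist":0,"jaw":0},{"delta_pos":[4.4,-0.6,-2.2],"twist":0,"jaw":0},{"delta_pos":[0,0,0],"twist":0,"jaw":0}]' 25
python3 st.py
```

```text
clock: 21.72
tcp_pos: [0.4982, 0.0511, 0.0542]
orientation: [0.009, 0.973, -0.011, 0.231]
wrist_force: [-1.6, 3.3, 5.1]
finger_gap: 0.0205
j [-0.054 -0.196  2.372 -0.003  0.498 -1.604] tcp [0.4982 0.0511 0.0542] F [-1.6  3.3  5.1] gap 0.0205 t 21.725
z [ 0.45  -0.026 -0.893] x [-0.893  0.012 -0.45 ] y [ 0.022  1.    -0.018]
```

```bash
python3 -m inch '[{"delta_pos":[1.8,-0.2,-0.9],"twist":0,"jaw":0},{"delta_pos":[1.8,-0.2,-0.9],"twist":0,"jaw":0},{"delta_pos":[0,0,0],"twist":0,"jaw":0}]' 25; python3 st.py; python3 look.py 11 side top >/dev/null
python3 - <<'E'
import cv2
im=cv2.imread("pics/side11.png");cv2.imwrite("pics/s11z.png",cv2.resize(im[150:280,190:350],None,fx=4,fy=4,interpolation=2))
E
```

```text
clock: 22.1
tcp_pos: [0.4945, 0.0508, 0.0542]
orientation: [0.009, 0.973, -0.011, 0.231]
wrist_force: [-2.2, 3.0, 7.2]
finger_gap: 0.0204
j [-5.600e-02 -2.080e-01  2.381e+00 -2.000e-03  5.000e-01 -1.607e+00] tcp [0.4945 0.0508 0.0542] F [-2.2  3.   7.2] gap 0.0204 t 22.1
z [ 0.45  -0.026 -0.893] x [-0.893  0.012 -0.45 ] y [ 0.022  1.    -0.018]
```

View pics/s11z.png

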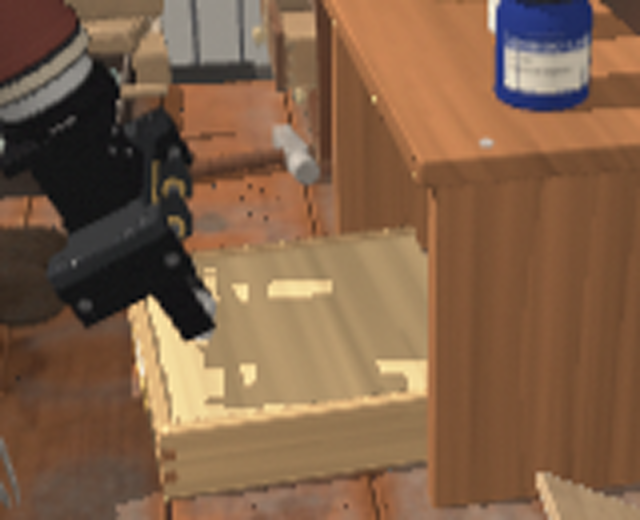

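Nearly shut; creep on until the stop pushes back.

```bash
python3 -m inch '[{"delta_pos":[1.3,-0.2,-0.7],"twist":0,"jaw":0},{"delta_pos":[0,0,0],"twist":0,"jaw":0}]' 25; python3 -m inch '[{"delta_pos":[1.3,-0.2,-0.7],"twist":0,"jaw":0},{"delta_pos":[0,0,0],"twist":0,"jaw":0}]' 25;python3 -m inch '[{"delta_pos":[1.3,-0.2,-0.7],"twist":0,"jaw":0},{"delta_pos":[0,0,0],"twist":0,"jaw":0}]' 25;
```

```text
clock: 22.45
tcp_pos: [0.4942, 0.0507, 0.0543]
orientation: [0.009, 0.972, -0.011, 0.233]
wrist_force: [15.1, 5.7, -10.3]
finger_gap: 0.0205
clock: 22.7
tcp_pos: [0.4933, 0.0507, 0.0546]
orientation: [0.009, 0.972, -0.011, 0.233]
wrist_force: [21.0, 7.0, -15.8]
finger_gap: 0.0204
clock: 22.95
tcp_pos: [0.492, 0.0507, 0.0548]
orientation: [0.009, 0.972, -0.011, 0.233]
wrist_force: [22.0, 8.4, -16.1]
finger_gap: 0.0209
```

```bash
python3 -m inch '[{"delta_pos":[0,0,0],"twist":0,"jaw":40},{"delta_pos":[0,0,0],"twist":0,"jaw":60},{"delta_pos":[0,0,0],"twist":0,"jaw":60},{"delta_pos":[0,0,0],"twist":0,"jaw":60},{"delta_pos":[0,0,-20],"twist":0,"jaw":60},{"delta_pos":[0,0,-40],"twist":0,"jaw":60},{"delta_pos":[0,0,-40],"twist":0,"jaw":60},{"delta_pos":[0,0,-40],"twist":0,"jaw":60},{"delta_pos":[0,0,-30],"twist":0,"jaw":60},{"delta_pos":[0,0,0],"twist":0,"jaw":60}]' 25; python3 look.py 12 side top wrist >/dev/null;python3 st.py
python3 - <<'E'
import cv2
im=cv2.imread("pics/side12.png");cv2.imwrite("pics/s12z.png",cv2.resize(im[110:280,190:390],None,fx=4,fy=3.5,interpolation=2))
E
```

```text
clock: 24.2
tcp_pos: [0.4148, 0.0547, 0.2087]
orientation: [0.009, 0.972, -0.011, 0.234]
wrist_force: [1.1, -0.4, -0.1]
finger_gap: 0.0522
j [-0.058 -0.768  2.42   0.     1.025 -1.611] tcp [0.4132 0.0547 0.2042] F [-0.5 -0.4  0.5] gap 0.0527 t 24.35
z [ 0.448 -0.026 -0.894] x [-0.894  0.012 -0.448] y [ 0.022  1.    -0.018]
```

View pics/s12z.png

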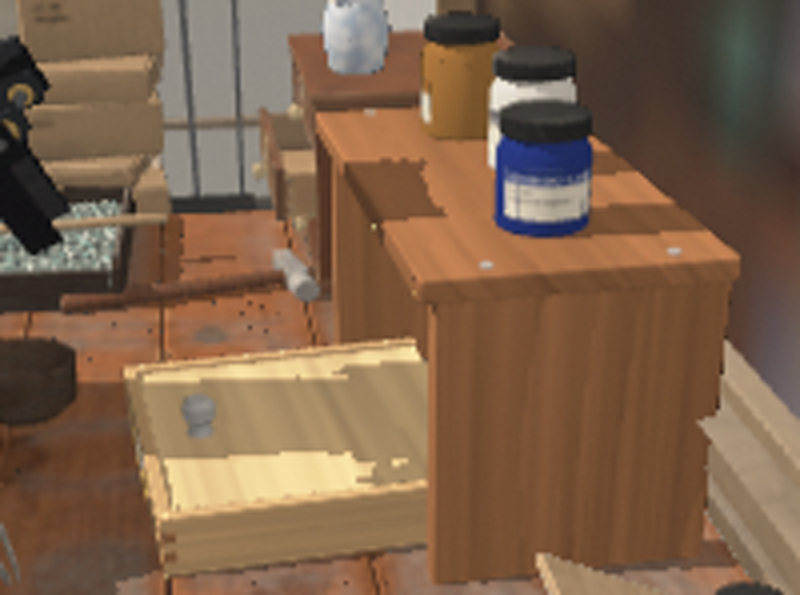

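View pics/wrist12.png

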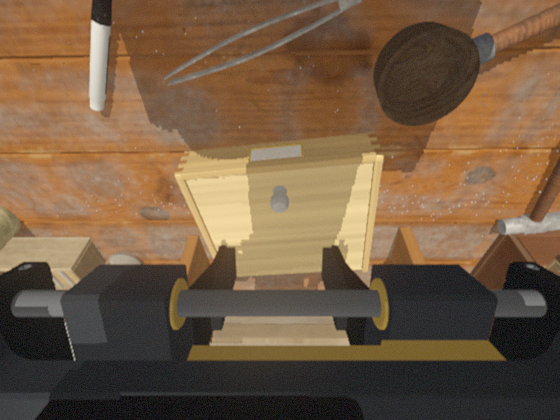

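View pics/top12.png

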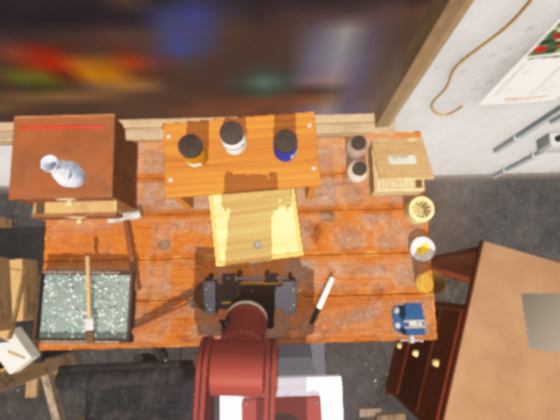

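```bash
python3 - <<'E'
from h import *
O=np.array([.56158,.05916]);th=np.radians(6.23);ex=np.array([np.cos(th),np.sin(th)]);ey=np.array([-ex[1],ex[0]])
a=load("top0.npz");b=load("top12.npz")
def kn(d,sl):
    K=cloud(d)[sl];k=K[(K[...,2]>.062)&(K[...,2]<.09)];return k.mean(0)
k0=kn(a,np.s_[192:206,244:260]);k1=kn(b,np.s_[236:252,248:268]);print(k0,k1,"travel",(k0-k1)[:2]@ex,"knob case x",(k1[:2]-O)@ex)
d=load("wrist12.npz");k=dict(tcp=d["tcp"],q=d["q"]);P=cloud(d,**k)
m=(P[...,2]>.062)&(P[...,2]<.085);m[:150]=0;m[230:]=0;m[:,250:]&=True
Q=P[m];Q=Q[abs((Q[:,:2]-O)@ey)<.03];print("wrist knob case x",((Q[:,:2]-O)@ex).mean(),len(Q))
im=d["img"];cv2.imwrite("pics/w12z.png",cv2.resize(im[125:240,170:390],None,fx=3.6,fy=3.6,interpolation=2)[:,:,::-1])
# profile along case axis, y=-60,-30,40
for y in(-.06,-.03,.04):
    s=[]
    for xx in np.arange(-.112,-.080,.002):
        w=O+ex*xx+ey*y;u=proj(d,[*w,.046],**k);p=P[int(round(u[1])),int(round(u[0]))];s.append((round(((p[:2]-O)@ex)*1e3),round(p[2]*1e3)))
    print(y,s)
E
```

```text
[0.6193318  0.06526474 0.07085032] [0.49417731 0.05172758 0.07084295] travel 0.12588440813122584 knob case x -0.06781119299458278
wrist knob case x -0.07269024402636819 264
-0.06 [(-109, 42), (-109, 43), (-108, 46), (-106, 46), (-103, 45), (-102, 45), (-96, 42), (-95, 42), (-94, 42), (-91, 42), (-90, 43), (-88, 43), (-84, 42), (-83, 42), (-82, 42), (-79, 42)]
-0.03 [(-108, 40), (-109, 45), (-109, 48), (-105, 46), (-104, 46), (-101, 46), (-97, 42), (-96, 42), (-94, 43), (-92, 43), (-88, 41), (-88, 43), (-86, 43), (-83, 43), (-81, 42), (-80, 42)]
0.04 [(-108, 41), (-109, 44), (-108, 46), (-107, 47), (-104, 46), (-103, 46), (-98, 43), (-95, 42), (-93, 42), (-92, 43), (-89, 43), (-88, 42), (-85, 43), (-83, 42), (-82, 42), (-79, 42)]
```

View pics/w12z.png

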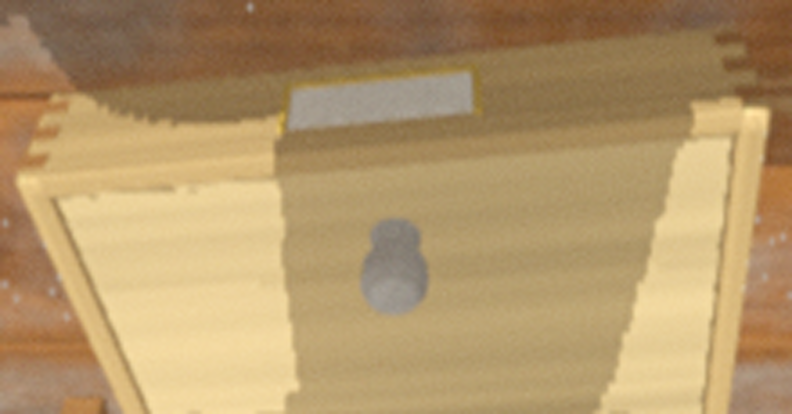

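```bash
python3 - <<'E'
from workcell import ctrl
print(ctrl.close_job())
E
```

```text
the job is handed in; nothing more can be done
None
```

The cane is put away in the front bay, and the cover is drawn shut over all three canes. The job was handed in at about 24 s on the robot's clock.

- **Cane:** I lowered it until it touched the floor of the bay (about 4 N), in the free strip in front of the two stored canes. I then opened the jaws slightly and withdrew. A picture afterwards showed all three lying side by side.
- **Cover:** The moves only shift and twist the tool, so I could not tilt it directly. I tilted it by driving the arm against the edge of its reach well above the table, until it leaned back about 27°. That was less than the suggested 40°, but it cleared the shelf. I gripped the knob and slid the cover to its stop.
- **Joint ranges:** While doing that, joint 3 read 0.088 rad against its stated lower limit of 0.09, and joint 5 read 2.648 against 2.65. I take the joint 3 reading as rounding or noise, but I did not check it.

**Last checks**
- **Stop force:** it rose to 15–22 N over the last 3 mm or so of commanded movement.
- **Knob position:** the top camera put the knob at x = -67.8 mm in the case's frame, against -67.5 mm for fully shut. It measured 126 mm of travel, against an opening estimated at 128 mm beforehand.
- **Disagreement:** the wrist view gave -72.7 mm for the knob. I put this down to that camera seeing only the near side of the knob.
- **Front edge:** no gap showed at the front wall. An opening of 1–2 mm hidden by the groove cannot be ruled out from the pictures alone.
- **Jars:** by eye, all three stand where they did at the start.
- **Robot:** it was clear of everything when I handed in.

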